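# Hold a studio lamp's bayonet cap at its half-way test mark

## Task

Test the studio lamp that stands mouth-up on the desk: pick up the blue bayonet cap (the one with two brass lugs, not the black dust cap), lower its lugs into the two entry slots at the collar's white marks and press it down against the sprung contact, then twist it clockwise seen from above to the yellow half-way mark, stopping well before the lock click at the red mark. A return spring turns the cap back if it is let go, so finish while still gripping it steadily at the yellow mark, and leave the other things on the desk where they are.

Things in the scene. Friction and masses are not known exactly. Their poses are not given: they have to be found in the camera images.
- cap_center (a point): Blue bayonet cap, about 110 g, upright on the desk, plug down, 58 mm tall; this point is on its axis half-way up, 29 mm above its underside. Grey plug 46 mm across, 18 mm high, foot chamfered 3 mm; blue flange 62 mm across, 18 to 24 mm above the underside; grip bar on top. z up, x along the bar and the lugs. A half turn gives the same cap; white stripes at the bar's ends.
- cap_bar (a point): Centre of the blue cap's grip bar, 12 mm above the cap's centre: 56 mm long (x), 16 mm thick (y), 34 mm high, standing on the flange (24 to 58 mm above the cap's underside). Pinch it across its thickness from above, the fingertips ending just above the flange.
- cap_lug (a point): Middle of the +x brass lug of the cap, 28 mm from the axis; a like one at -x. Lugs are 8 mm wide, 6 mm high (3.5 to 9.5 mm above the cap's underside) and reach 32 mm from the axis.
- lamp_mouth (a point): Centre of the mouth of the black collar on the lamp, at the collar's top face, 130 mm above the desk. z up; entry slots (white marks) at +x and -x. Collar 82 mm across; bore in its 5 mm thick steel lip 51 mm; slots 12 mm wide at the bore, out to 34 mm from the axis. Fully down, the flange rests on the collar, the cap's centre 11 mm above this point; with lugs up against the lip 14.5 mm.
- half_mark (a point): Yellow half-way mark on the collar's top, 38 mm from the axis, 40 degrees (0.70 rad) clockwise from above (negative about z) of the white mark at +x; another opposite. The cap's bar must point along these marks.
- lock_mark (a point): Red lock mark on the collar's top, 38 mm from the axis, 80 degrees clockwise of the white mark; another opposite. A lug meets the latch when the cap has turned about 53 degrees from the white mark.
- lamp: Black studio lamp head with dark steel fins, 101 mm across, mouth up, fixed on a 130 mm square base; brackets at +y and -y, up to 61 mm out and 72 mm high. Origin on the desk under its axis, same axes as the mouth.
- plunger (a joint): Brass sprung contact in the middle of the socket, its top 8 mm below the mouth; slide in m, 0 = up, growing as the cap's underside pushes it down (limit 0.013). Pushes back with 1.5 N plus 0.25 N per mm. About 0.0065 with the lugs up against the lip, 0.010 with the cap fully down.
- ring (a joint): Copper return ring under the lip, with two dogs in the lugs' way just after the slots; angle in rad, 0 = free, growing as the lugs push it clockwise; about 0.1 less than the cap's turn. Pushes back with 0.08 N m plus 0.2 N m per rad, so a released cap turns back to the slots.
- latch (a joint): Red sprung ball of the lock in the collar's side; slide in m, 0 = free, growing to about 0.003 when a lug turned past about 53 degrees pushes it outwards: the start of the lock click, which must not happen.
- dustcap: Plain black dust cap without lugs, 62 mm across, 44 mm tall with a round grey knob, standing on the desk; origin at the centre of its underside. Not needed; leave it.
- bulb_box: Blue carton 55 x 55 x 85 mm; origin under its centre. Leave it.
- tape: Yellow tape roll, 84 mm across, 22 mm high, lying flat; origin under its centre. Leave it.
- tin: Green tin 66 mm across, 100 mm tall; origin under its centre. Leave it.
- cards: White card deck 90 x 64 x 18 mm lying flat; origin under its centre. Leave it.
- clip: Red paper clip with jaws, 50 x 34 x 20 mm; origin under its centre. Leave it.
- mouse: Black computer mouse 105 x 60 x 32 mm; origin under its centre. Leave it.

How it is judged:
By the outcome, as a careful person would: the job done as asked, in the order asked, and still so for the second after the job is handed in, while the arm keeps its last pose, push and grip.
It also fails if it takes over 48 s, if anything falls off the work surface, if the arm or the gripper's body presses on something with over 40 N, if the wrist force passes 120 N, or if a joint passes its speed limit or range.

## Robot

A 7-joint arm with a two-finger parallel gripper is mounted at the origin on the work surface. World frame = base frame: x ahead of the robot, y to its left, z up, the work surface at z = 0. Lengths are in mm, angles in rad, forces in N, time in s.
With the tool pointing down it reaches from about 400 to 875 mm from the base axis. Payload 4.4 kg.
Tool frame: the origin (TCP) lies at the very end of the fingers, on their centre line; the grasp point (between the pads) lies 19 mm behind it; z points along the fingers, y is the line along which they close (so a half turn about z gives the same grasp; the last joint's range is limited). The gripper opens to 85 mm and grips with 20 to 120 N. Pads are 22 mm wide; open, the fingers measure 114 mm over their backs; the gripper's body (76 mm by 85 mm) begins 54 mm behind the grasp point. The pads swing forward as they close: fully open they stand 13 mm farther back than shut.
Start: joints at [1.126, 0.628, 0.038, 1.517, -0.027, 0.996, -0.02], TCP at [240.402, -603.924, 231.313] pointing down, gripper open.
Joint ranges: [-3.06, 3.06], [-0.37, 2.12], [-1.25, 1.32], [0.18, 2.47], [-1.1, 4.24], [0.23, 1.98], [-2.94, 2.94]. Speed limits (rad/s): [2.57, 2.57, 3.14, 3.14, 3.14, 3.14, 3.14].

## Interface

Orientations are given as [roll, pitch, yaw] about the fixed x, y, z axes, in that order (R = Rz(yaw) Ry(pitch) Rx(roll)).
In Python, from cell import read_state, get_image, camera_info, finish_job gives the robot as it stands.
- The arm moves only by the tool play_rows, never from a script. Its argument "deltas" is one flat list of numbers, 7 for each row, row after row: the shift along the tool's x, y, z in mm, then the turn, a rotation vector about the tool's x, y, z in rad, then the opening, from 0 (shut) to 1 (fully open). In form: [dx, dy, dz, ax, ay, az, grip, dx, dy, dz, ax, ay, az, grip, ...]. A call has 1 to 10 rows; each row is the pose to reach, as a shift and turn from the pose commanded when the call began, along the tool's axes at that moment; what a row does not reach only later rows make up. A row lasts 1/8 s, in which the tool goes at most 62.5 mm and 10.7 degrees, less where a joint would pass 70% of its speed; a pose out of reach is approached as far as the arm can. A call with a gripper value outside its range is refused whole. The fingers move at their own pace and stop on an object; the grip force is fixed at half the most. Time passes only in rows, so rows that repeat a pose let the fingers close. It gives the time, the measured TCP pose, the force, the opening and the grip force at its end, in the units of the state.
- read_state(): the state, without advancing time (a new reading comes with each control period).
- get_image(name): name is "scene" or "top" or "wrist"; returns the picture (480x640x3 uint8, red, green, blue); there is no depth.
- camera_info(name): a dict with "fx", "fy", "cx", "cy" (pixels), "T" (4x4, takes a point from camera to world coordinates). Camera axes: x right, y down, z forward; pixel columns grow to the right and rows downward; lengths in mm; the calibration is good to about 2 mm. The wrist camera is an equidistant fisheye: a pixel r from the principal point sees the ray r / f radians off the axis. A picture is of the moment at which its call begins: read the wrist's pose just before it. camera_info takes no time and is no camera call; for the wrist camera it gives the pose at the moment of the call.
- finish_job(): hands the job in; it is judged then, once.
The state is a dict: "clock": time; "qpos": joint angles; "qd": joint speeds; "tau": joint torques, N m; "eef_pos": TCP position; "tool_rot": TCP orientation; "force": force on the tool from outside, world axes, zero at the start; "torque": the same for the moment, N m; "width": finger opening in mm; "gripper_force": force on a finger pad.
Only numpy, scipy, OpenCV 4.12 (cv2) and the standard library are available. Lean on these libraries where they do the work, as an engineer would, in place of code of your own. Each camera call takes 0.05 s, during which the arm holds its last target. There are 200 camera calls.

## Working session

There is one attempt and no reset: what is moved stays moved. The work goes in short steps, Python scripts to look and compute and a tool call to move; the robot and the scene stay as the last step left them, time stands still between calls to the robot, and variables do not carry over. Pictures are saved under pics/ and viewed, at most 10 in all, crops included, and the job is handed in when it is done.

Besides the shell and the picture viewer there is one more tool, called after "Call:" in YAML: its name, and indented under it one key for each argument. play_rows: Moves the arm, as the interface text tells. Its arguments: {"type":"object","properties":{"deltas":{"type":"array"}},"required":["deltas"]}

```bash
mkdir -p pics
python3 - <<'E'
from cell import *
import cv2,numpy as np
for n in ("scene","top"):
    im=get_image(n); cv2.imwrite(f"pics/{n}0.png",im[:,:,::-1])
    c=camera_info(n); print(n,c["fx"],c["cx"],c["cy"],np.round(c["T"],3).tolist())
s=read_state(); print(s)
E
```

```text
scene 456.88032973240155 323.6813624913476 242.29022909610123 [[-0.661, 0.46, -0.593, 1236.924], [0.75, 0.405, -0.523, 655.08], [0.0, -0.79, -0.613, 798.194], [0.0, 0.0, 0.0, 1.0]]
top 474.37694331167035 321.4466324715744 243.97000579455803 [[-0.012, -0.997, 0.077, 481.014], [-1.0, 0.013, 0.012, 39.231], [-0.013, -0.077, -0.997, 1223.373], [0.0, 0.0, 0.0, 1.0]]
{'clock': 0.1, 'qpos': array([ 1.12616874,  0.62925945,  0.03846113,  1.51825762, -0.02699563,
        0.99630699, -0.01997042]), 'qd': array([-0.00048395, -0.00041199,  0.00030094, -0.00385175,  0.00074554,
       -0.00037945, -0.00093071]), 'tau': array([ 2.43336734e-03, -5.64528394e+01,  1.23013627e+00, -1.93971008e+01,
        1.12417483e-02,  5.37563188e-03,  2.30476434e-05]), 'eef_pos': array([ 240.20273223, -603.38900204,  230.48089797]), 'tool_rot': array([-3.13987995e+00,  3.06712995e-05,  3.78846571e-01]), 'force': array([-0.10129516,  0.29925334, -0.114934  ]), 'torque': array([-0.01409876,  0.01384414, -0.01968219]), 'gripper_force': 0.0, 'width': 85.26368821586624}
```

View pics/scene0.png

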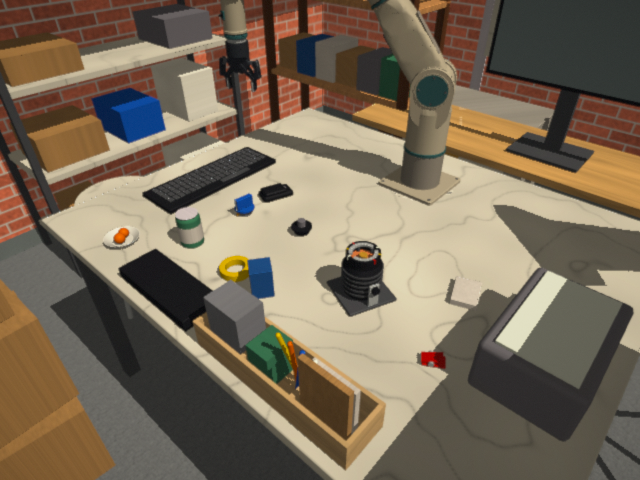

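View pics/top0.png

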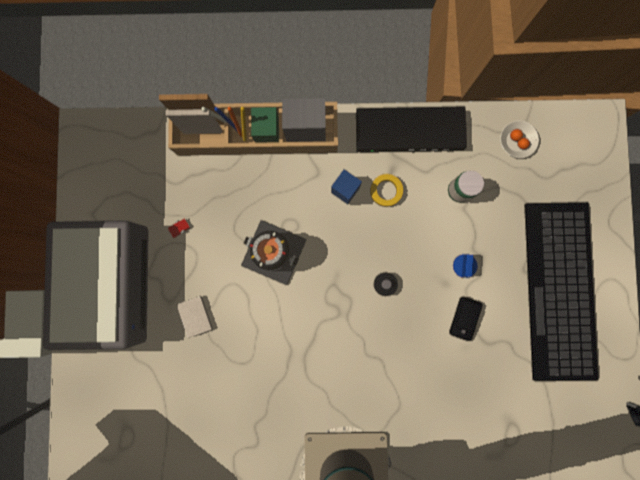

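The scene view shows the cap at about (244,205) and the lamp mouth at (362,253). In the top view the cap is at (465,266), the lamp at (268,250), the dust cap at (386,284) and the mouse at (466,318). I'll enlarge the cap and the lamp next.

```bash
cat > h.py <<'E'
from cell import *
import cv2,numpy as np
from scipy.spatial.transform import Rotation as R
def ray(n,px,c=None):
    c=c or camera_info(n); T=np.array(c["T"])
    p=np.atleast_2d(px).astype(float)-[c["cx"],c["cy"]]; p=p/[c["fx"],c["fy"]]
    if n=="wrist":
        r=np.linalg.norm(p,axis=1,keepdims=True)+1e-12
        d=np.hstack([p/r*np.sin(r),np.cos(r)])
    else: d=np.hstack([p,np.ones((len(p),1))])
    return T[:3,3],d@T[:3,:3].T
def onplane(n,px,z,c=None):
    o,d=ray(n,px,c); return o+d*((z-o[2])/d[:,2])[:,None]
E
python3 - <<'E'
from h import *
im=get_image("top")
a=im[240:290,440:490]; b=im[210:290,228:308]
o=np.hstack([cv2.resize(x,(400,400),interpolation=cv2.INTER_CUBIC) for x in (a,b)])
cv2.imwrite("pics/crop1.png",o[:,:,::-1])
hsv=cv2.cvtColor(im,cv2.COLOR_RGB2HSV)
m=cv2.inRange(hsv,(105,120,40),(125,255,255)); m[:240]=0;m[290:]=0;m[:,:440]=0;m[:,490:]=0
ys,xs=np.nonzero(m); print(len(xs),xs.min(),xs.max(),ys.min(),ys.max())
c=[xs.mean(),ys.mean()]; print(c,onplane("top",c,35))
for px in [(268,250)]: print(onplane("top",px,130))
print(onplane("top",[(386,284),(466,318),(347,186),(388,190)],30))
E
```

```text
416 454 476 255 276
[np.float64(464.83413461538464), np.float64(265.28125)] [[ 514.89312667 -303.15485466   35.        ]]
[[553.06808762 176.46937138 130.        ]]
[[ 470.64277394 -106.45242018   30.        ]
 [ 384.18734424 -302.90073212   30.        ]
 [ 720.34245212  -12.89438298   30.        ]
 [ 708.54264328 -116.83042564   30.        ]]
```

View pics/crop1.png

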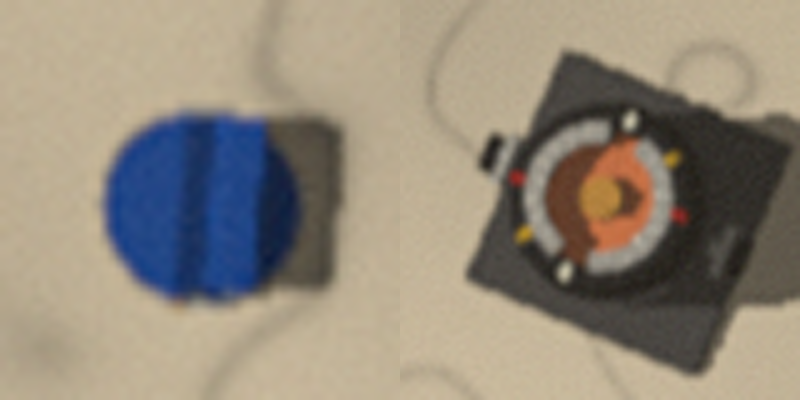

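The crop shows the cap's bar running almost straight down the image, so along world x. The white marks at crop (630,120) and (565,272) put the lamp yaw near -23°. The yellow marks at (670,160) and (527,233) lie 40° clockwise of them, as expected.

To keep joint 7 in range at the lamp, I'll grasp with the tool yaw near π. First I'm moving above the cap.

Call:
play_rows:
  deltas: [37,-18,5,0,0,-0.18,1,80,-39,11,0,0,-0.36,1,130,-63,18,0,0,-0.54,1,180,-87,25,0,0,-0.72,1,230,-111,31,0,0,-0.9,1,280,-135,38,0,0,-1.08,1,320,-155,44,0,0,-1.26,1,350,-169,48,0,0,-1.44,1,366,-177,50,0,0,-1.62,1,366,-177,50,0,0,-1.8,1]

```text
clock: 1.4
eef_pos: [516.2, -301.8, 181.0]
tool_rot: [3.141, -0.001, 2.188]
force: [0.0, -0.2, 0.4]
width: 85.3
gripper_force: 0.0
```

Call:
play_rows:
  deltas: [0,0,0,0,0,-0.18,1,0,0,0,0,0,-0.36,1,0,0,0,0,0,-0.54,1,0,0,0,0,0,-0.72,1,0,0,0,0,0,-0.9,1,0,0,0,0,0,-0.96,1,0,0,0,0,0,-0.96,1]

```text
clock: 2.28
eef_pos: [514.7, -304.3, 180.9]
tool_rot: [3.141, -0.001, 3.138]
force: [0.2, 1.0, -0.1]
width: 85.1
gripper_force: 0.0
```

Run:
```python
from h import *
s=read_state(); c=camera_info("wrist"); im=get_image("wrist"); cv2.imwrite("pics/w1.png",im[:,:,::-1])
print(s["clock"],s["eef_pos"],s["tool_rot"],np.round(s["qpos"],2)); print({k:np.round(v,3).tolist() for k,v in c.items() if k!="name"})
```

```text
2.275 [ 514.67552765 -304.27860636  180.93372924] [ 3.14108437e+00 -5.41384618e-04  3.13764165e+00] [ 0.91  0.7  -0.71  1.71  0.55  0.94  1.56]
{'fx': 371.648, 'fy': 371.648, 'cx': 325.504, 'cy': 235.203, 'T': [[0.004, 0.959, 0.284, 442.301], [1.0, -0.004, -0.0, -304.87], [0.001, 0.284, -0.959, 323.443], [0.0, 0.0, 0.0, 1.0]]}
```

View pics/w1.png

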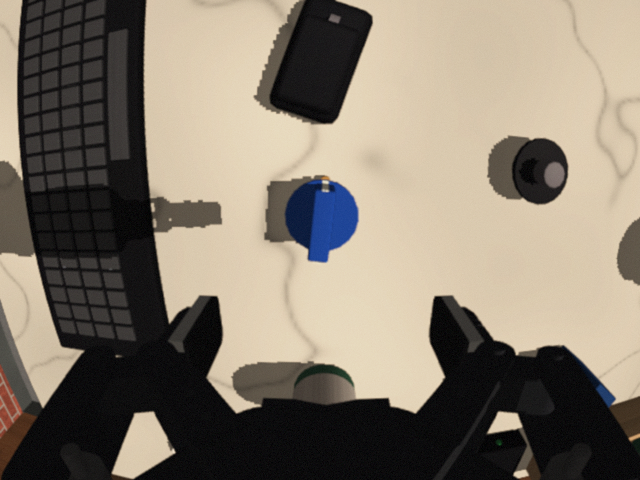

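The wrist view shows the cap at (322,216). Its bar top has corners near (317,191), (335,191), (327,262) and (308,260). The mouse is at the top and the dust cap is at (540,170).

Run:
```python
from h import *
im=get_image("wrist")
P=onplane("wrist",[(317,191),(335,191),(327,262),(308,260)],58); print(P.round(1),P.mean(0))
d=(P[2]+P[3]-P[0]-P[1]); print("yaw",np.arctan2(d[1],d[0]))
hsv=cv2.cvtColor(im,cv2.COLOR_RGB2HSV)
m=cv2.inRange(hsv,(105,120,40),(125,255,255)); m[:150]=0;m[290:]=0;m[:,:270]=0;m[:,370:]=0
cn=max(cv2.findContours(m,0,1)[0],key=cv2.contourArea)[:,0]
Q=onplane("wrist",cn,24)[:,:2]
# flange: side arcs only
for _ in range(6):
    A=np.c_[2*Q,np.ones(len(Q))]; s=np.linalg.lstsq(A,(Q**2).sum(1),rcond=None)[0]
    r=np.sqrt(s[2]+s[:2]@s[:2]); e=abs(np.linalg.norm(Q-s[:2],axis=1)-r); Q=Q[e<max(1.2,np.median(e)*2)]
print("flange",s[:2],r,len(Q))
cr=im[160:290,260:390]; cv2.imwrite("pics/crop2.png",cv2.resize(cr,(560,560),interpolation=cv2.INTER_CUBIC)[:,:,::-1])
```

```text
[[ 487.8 -310.9   58. ]
 [ 487.8 -297.9   58. ]
 [ 542.5 -303.8   58. ]
 [ 540.8 -318.3   58. ]] [ 514.73491938 -307.73197044   58.        ]
yaw -0.12311684764611001
flange [ 514.37622616 -308.32603031] 29.64530936742971 168
```

View pics/crop2.png

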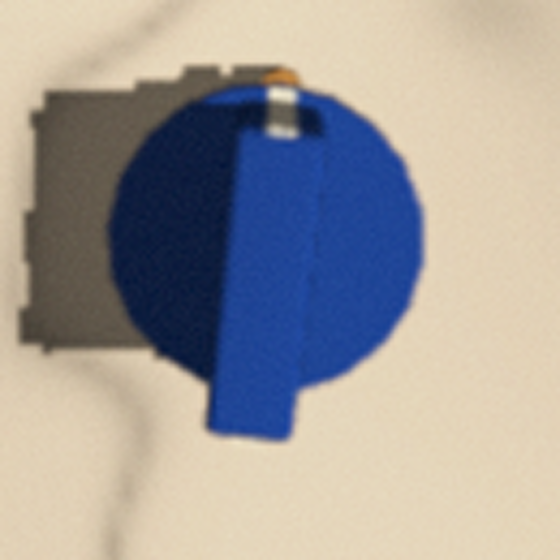

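Call:
play_rows:
  deltas: [0,-3.7,30,0,0,0.11,1,0,-3.7,70,0,0,0.11,1,0,-3.7,105,0,0,0.11,1,0,-3.7,130,0,0,0.11,1,0,-3.7,145,0,0,0.11,1,0,-3.7,153,0,0,0.11,1,0,-3.7,153,0,0,0.11,1,0,-3.7,153,0,0,0.11,0.5,0,-3.7,153,0,0,0.11,0.3,0,-3.7,153,0,0,0.11,0]

```text
clock: 3.62
eef_pos: [515.2, -308.0, 28.8]
tool_rot: [-3.141, 0.001, 3.029]
force: [1.0, 0.7, -0.4]
width: 32.4
gripper_force: 0.0
```

Call:
play_rows:
  deltas: [0,0,0,0,0,0,0,0,0,0,0,0,0,0,0,0,0,0,0,0,0,0,0,0,0,0,0,0]

```text
clock: 4.12
eef_pos: [515.3, -307.9, 28.7]
tool_rot: [-3.141, 0.001, 3.029]
force: [-0.4, 0.7, 6.0]
width: 15.4
gripper_force: 59.5
```

The cap is gripped. I'll lift it and carry it to a viewing spot beside the lamp.

Call:
play_rows:
  deltas: [0,0,-15,0,0,0,0,0,0,-50,0,0,0,0,0,0,-95,0,0,0,0,-4,25,-140,0,0,0,0,-12,70,-175,0,0,0,0,-21,120,-192,0,0,0.05,0,-29,170,-200,0,0,0.1,0,-38,220,-200,0,0,0.15,0,-47,270,-200,0,0,0.2,0,-55,320,-200,0,0,0.25,0]

```text
clock: 5.38
eef_pos: [605.6, 5.4, 228.7]
tool_rot: [-3.141, -0.0, 2.777]
force: [1.7, 0.2, -0.1]
width: 15.2
gripper_force: 58.6
```

Call:
play_rows:
  deltas: [-9,45,0,0,0,0.04,0,-17,80,0,0,0,0.04,0,-22,110,0,0,0,0.04,0,-24,130,0,0,0,0.04,0,-24,131,0,0,0,0.04,0,-24,131,0,0,0,0.04,0]

```text
clock: 6.12
eef_pos: [674.1, 116.6, 228.3]
tool_rot: [-3.14, -0.0, 2.738]
force: [0.1, 0.1, -1.0]
width: 14.9
gripper_force: 58.6
```

Run:
```python
from h import *
s=read_state(); im=get_image("wrist"); cv2.imwrite("pics/w2.png",im[:,:,::-1])
print(s["clock"],s["eef_pos"],s["tool_rot"],np.round(s["qpos"],2),s["width"],s["force"],s["torque"])
```

```text
6.125 [674.09680876 116.61085801 228.2575123 ] [-3.14012527e+00 -2.78977756e-04  2.73821900e+00] [ 0.1   0.74 -0.59  1.4   0.43  1.13  0.62] 14.948651397785842 [ 0.11366403  0.06939211 -1.01312127] [ 0.02794396 -0.04680626 -0.02419536]
```

View pics/w2.png

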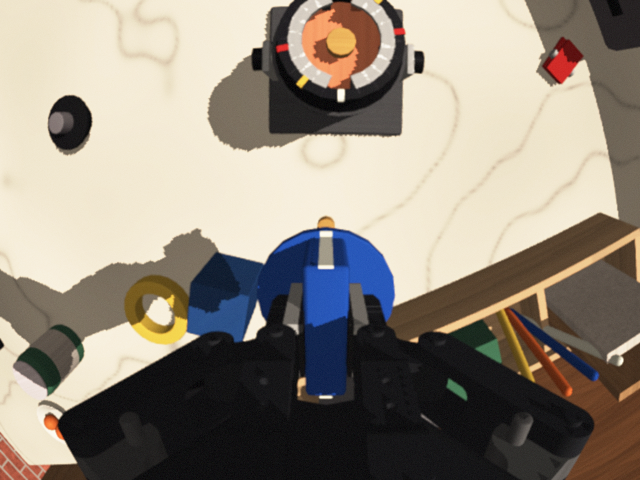

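The wrist view shows the cap held straight in the fingers, with its lug at (326,222). The collar is cut off at the top of the image, around (340,40). I'm moving 40 mm along tool x to see all of it.

Call:
play_rows:
  deltas: [15,0,0,0,0,0,0,32,0,0,0,0,0,0,40,0,0,0,0,0,0,40,0,0,0,0,0,0,40,0,0,0,0,0,0]

```text
clock: 6.8
eef_pos: [638.5, 132.7, 228.4]
tool_rot: [-3.141, 0.001, 2.738]
force: [-0.1, -0.1, -0.8]
width: 15.0
gripper_force: 58.7
```

```bash
cat > lamp.py <<'E'
from h import *
s=read_state(); c=camera_info("wrist"); im=get_image("wrist")
cv2.imwrite("pics/w3.png",im[:,:,::-1]); print(s["clock"],s["eef_pos"],s["tool_rot"])
hsv=cv2.cvtColor(im,cv2.COLOR_RGB2HSV)
L0=np.array([553,177])
for n,lo,hi in [("white",(0,0,190),(179,60,255)),("yellow",(18,150,120),(32,255,255)),("red",(0,170,100),(6,255,255)),("red2",(174,170,100),(179,255,255))]:
    m=cv2.inRange(hsv,lo,hi); k,l,st,ce=cv2.connectedComponentsWithStats(m)
    for i in range(1,k):
        if st[i,4]<8: continue
        p=onplane("wrist",ce[i],130,c)[0,:2]; v=p-L0
        if 28<np.hypot(*v)<48 and st[i,4]<600: print(n,ce[i].round(1),st[i,4],p.round(1),round(np.hypot(*v),1),round(np.degrees(np.arctan2(v[1],v[0])),1))
cv2.imwrite("pics/crop3.png",cv2.resize(im[:260,200:480],(800,743),interpolation=cv2.INTER_CUBIC)[:600,:,::-1])
E
python3 lamp.py
```

```text
6.8 [638.48615971 132.69423585 228.39411401] [-3.14149956e+00  8.36285940e-04  2.73758094e+00]
white [338.9 154.3] 77 [591.  161.6] 41.0 -22.0
yellow [378.4  53.1] 75 [539.3 211.1] 36.8 111.9
yellow [300.6 140.9] 84 [573.3 142.5] 40.0 -59.6
red [397.6  88.1] 67 [565.2 213.7] 38.6 71.7
red [280.2 106.3] 79 [547.2 139.5] 38.0 -98.7
```

View pics/crop3.png

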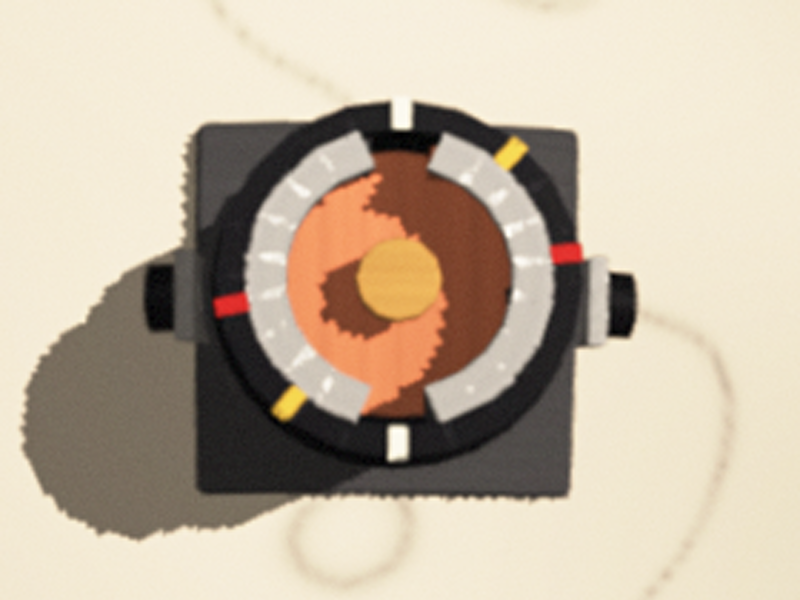

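The crop shows both white marks, at crop (401,113) and (398,442), plus both yellow and both red marks. The yellow and red pairs share a midpoint at (556.3,176.7), and the lamp yaw comes out at -23.6°. Next I'll check how the cap sits in the grip with the same camera.

Run:
```python
from h import *
s=read_state(); c=camera_info("wrist"); im=cv2.imread("pics/w3.png")[:,:,::-1]
hsv=cv2.cvtColor(im,cv2.COLOR_RGB2HSV)
Rt=R.from_euler("xyz",s["tool_rot"]).as_matrix(); tcp=s["eef_pos"]
tool=lambda p:(p-tcp)@Rt
zu=tcp[2]-28.7
m=cv2.inRange(hsv,(12,100,90),(28,255,255)); k,l,st,ce=cv2.connectedComponentsWithStats(m)
for i in range(1,k):
    if st[i,4]>10 and 300<ce[i][0]<350 and 205<ce[i][1]<240: print("lug",ce[i],st[i,4],st[i],tool(onplane("wrist",ce[i],zu+9.5,c)))
m=cv2.inRange(hsv,(100,120,40),(125,255,255)); m[:200]=0
pts=[]
for y in range(236,300,4):
    x=np.nonzero(m[y,230:420])[0]+230
    if y<285: pts+= [(x.min(),y),(x.max(),y)]
print(pts[::2][:3],pts[1::2][:3])
Q=tool(onplane("wrist",pts,zu+24,c))[:,:2]; print(Q.round(1).tolist())
A=np.c_[2*Q,np.ones(len(Q))]; q=np.linalg.lstsq(A,(Q**2).sum(1),rcond=None)[0]; print("flange",q[:2],np.sqrt(q[2]+q[:2]@q[:2]))
m=cv2.inRange(hsv,(0,0,190),(179,60,255))
for y in (234,240,258,262,266,390,394,396,398):
    x=np.nonzero(m[y,295:355])[0]+295
    if len(x): print(y,x.min(),x.max())
```

```text
lug [325.79605263 222.36184211] 152 [317 217  18  11 152] [[30.22365313 -0.55841501 19.18082928]]
[(np.int64(294), 236), (np.int64(286), 240), (np.int64(281), 244)] [(np.int64(358), 236), (np.int64(366), 240), (np.int64(370), 244)]
[[28.2, -13.7], [28.2, 12.8], [26.4, -17.1], [26.4, 16.2], [24.7, -19.3], [24.7, 17.9], [22.9, -21.1], [22.9, 19.7], [21.1, -22.8], [21.1, 21.9], [19.3, -24.2], [19.3, 23.3], [17.5, -25.2], [17.5, 24.2], [15.7, -26.1], [15.7, 25.2], [13.8, -27.1], [13.8, 26.2], [11.9, -28.1], [12.0, 27.1], [10.1, -29.1], [10.1, 28.1], [8.2, -29.6], [8.2, 28.3], [6.2, -29.8], [6.3, 28.8]]
flange [ 1.72318738 -0.51137596] 29.51337762162504
234 320 332
266 318 333
396 320 331
398 321 330
```

The cap sits square in the tool, with its centre about (0.7,-0.5) mm from the tool axis. I'm now moving over the mouth.

Call:
play_rows:
  deltas: [15,1.4,0,0,0,0.008,0,45,4,0,0,0,0.008,0,72,6.6,0,0,0,0.008,0,88,8.2,5,0,0,0.008,0,92.2,8.65,20,0,0,0.008,0,92.2,8.65,38,0,0,0.008,0,92.2,8.65,50,0,0,0.008,0,92.2,8.65,58,0,0,0.008,0,92.2,8.65,58,0,0,0.008,0,92.2,8.65,58,0,0,0.008,0]

```text
clock: 8.1
eef_pos: [556.8, 177.8, 170.6]
tool_rot: [3.141, 0.001, 2.731]
force: [-0.3, 0.7, -0.1]
width: 14.9
gripper_force: 58.7
```

Run:
```python
from h import *
s=read_state(); print(s["eef_pos"],s["tool_rot"],s["force"],s["torque"])
im=get_image("wrist"); a=cv2.resize(im[120:320,200:460],(520,400)); b=get_image("scene")[215:315,310:415]
cv2.imwrite("pics/w4.png",np.hstack([a,cv2.resize(b,(280,267),interpolation=cv2.INTER_CUBIC)[:400] if 0 else cv2.copyMakeBorder(cv2.resize(b,(280,267),interpolation=cv2.INTER_CUBIC),0,133,0,0,0)])[:,:,::-1])
```

```text
[556.79250877 177.84638787 170.63843915] [3.14091445e+00 5.32716429e-04 2.73060434e+00] [-0.33124193  0.66289763 -0.05223332] [ 0.06052607 -0.03676364 -0.02461937]
```

View pics/w4.png

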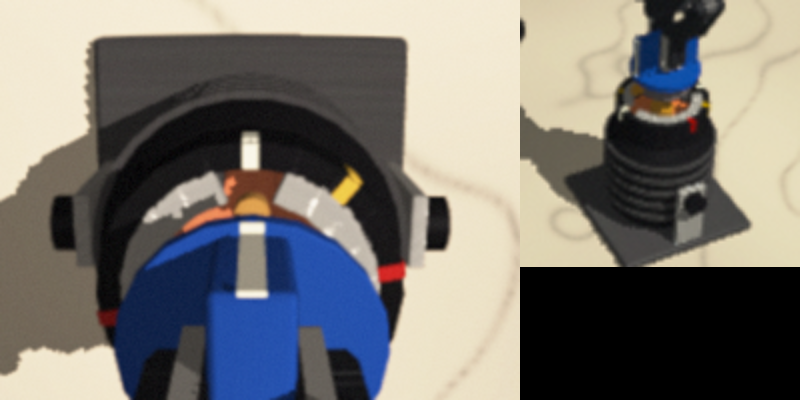

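The wrist view shows the bar stripe at crop x=252 and the white mark at 251, so the lugs face the slots. The red and yellow marks are clear of the cap. I'm lowering with a small correction and watching the force.

Call:
play_rows:
  deltas: [-0.5,-0.6,4,0,0,0,0,-0.5,-0.6,8,0,0,0,0,-0.5,-0.6,11,0,0,0,0,-0.5,-0.6,14,0,0,0,0,-0.5,-0.6,16,0,0,0,0,-0.5,-0.6,16,0,0,0,0]

```text
clock: 8.95
eef_pos: [556.5, 176.9, 154.1]
tool_rot: [-3.141, -0.0, 2.731]
force: [0.1, 0.6, -0.6]
width: 15.4
gripper_force: 58.7
```

Call:
play_rows:
  deltas: [0,0,2,0,0,0,0,0,0,4,0,0,0,0,0,0,6,0,0,0,0,0,0,6,0,0,0,0]

```text
clock: 9.45
eef_pos: [556.7, 177.0, 148.4]
tool_rot: [3.141, 0.0, 2.731]
force: [0.1, 0.3, 0.9]
width: 14.8
gripper_force: 58.9
```

Call:
play_rows:
  deltas: [0,0,2,0,0,0,0,0,0,4,0,0,0,0,0,0,6,0,0,0,0,0,0,6,0,0,0,0]

```text
clock: 9.95
eef_pos: [556.7, 177.0, 142.3]
tool_rot: [3.141, 0.0, 2.731]
force: [-0.8, -0.7, 2.2]
width: 15.3
gripper_force: 59.1
```

It is seated without side force, with the plunger pressing back. Now I'm twisting clockwise, first to about 0.5 rad.

Call:
play_rows:
  deltas: [0,0,0.2,0,0,0.05,0,0,0,0.2,0,0,0.12,0,0,0,0.2,0,0,0.19,0,0,0,0.2,0,0,0.26,0,0,0,0.2,0,0,0.33,0,0,0,0.2,0,0,0.4,0,0,0,0.2,0,0,0.46,0,0,0,0.2,0,0,0.5,0,0,0,0.2,0,0,0.5,0]

```text
clock: 11.08
eef_pos: [556.8, 177.1, 142.2]
tool_rot: [3.141, 0.0, 2.231]
force: [0.7, -0.4, 2.1]
width: 15.0
gripper_force: 59.1
```

Run:
```python
from h import *
s=read_state(); print(s["clock"],s["eef_pos"],s["tool_rot"],s["force"],s["torque"],s["width"],np.round(s["qpos"],2))
```

```text
11.075 [556.78857536 177.06376504 142.22842729] [3.14112248e+00 2.68187736e-04 2.23131583e+00] [ 0.66958703 -0.37938044  2.12032636] [-0.0108596  -0.03674888  0.14285752] 14.966909267956549 [-0.1   0.67 -0.41  1.78  0.37  0.76 -0.04]
```

The torque of 0.14–0.17 N·m matches the return ring, so the lugs are under the lip and pushing it. I'm turning the remaining 0.2 rad.

Call:
play_rows:
  deltas: [0,0,0,0,0,0.06,0,0,0,0,0,0,0.12,0,0,0,0,0,0,0.17,0,0,0,0,0,0,0.2,0,0,0,0,0,0,0.2,0,0,0,0,0,0,0.2,0]

```text
clock: 11.82
eef_pos: [556.7, 177.0, 142.2]
tool_rot: [3.141, -0.0, 2.031]
force: [1.2, -0.5, 3.5]
width: 15.0
gripper_force: 59.2
```

Run:
```python
from h import *
s=read_state(); print(s["clock"],s["eef_pos"],s["tool_rot"],s["force"],s["torque"],s["width"])
im=get_image("wrist"); cv2.imwrite("pics/w5.png",cv2.resize(im[120:420,160:500],(680,600))[:,:,::-1])
```

```text
11.825 [556.67490148 176.99720846 142.21817072] [ 3.14135492e+00 -1.51681775e-05  2.03140558e+00] [ 1.15162741 -0.48694288  3.49946975] [-0.1071363  0.0172527  0.2452297] 15.031257531253765
```

View pics/w5.png

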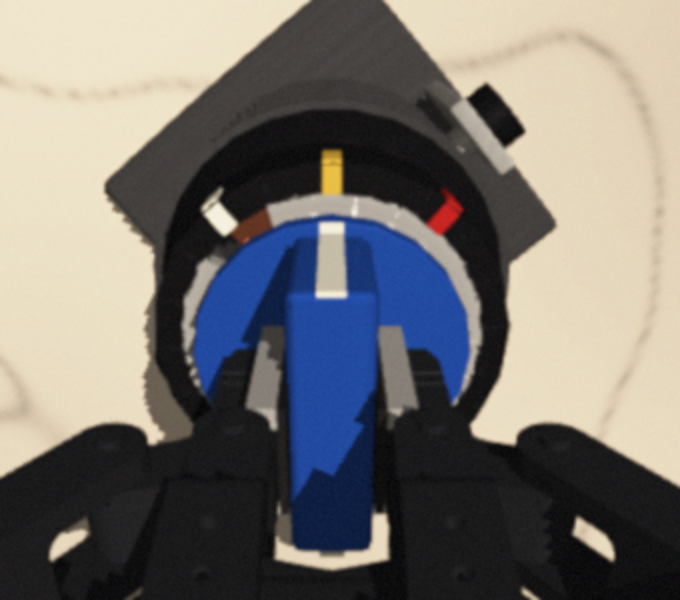

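The bar's white stripe at crop x≈332 lines up with the yellow mark at 332. The red mark is well off at (445,213), and the grip is steady. Handing in.

```bash
python3 -c "
from cell import *
print(finish_job())"
```

```text
the job is handed in; nothing more can be done
None
```

I handed the job in at about 11.9 s with the blue cap pressed down in the lamp and twisted 40° clockwise to the yellow mark, still gripped at about 59 N and well short of the lock click.

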